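Slide the carrier plate to overhang the shelf edge

ROBOT

A 6-joint arm with a two-finger parallel gripper is mounted at the origin on the work surface. World frame = base frame: x ahead of the robot, y to its left, z up, the work surface at z = 0. Lengths are in m, angles in rad, forces in N, time in s.
With the tool pointing down it reaches from about 0.35 to 0.975 m from the base axis. Payload 7.1 kg.
Tool frame: the origin (TCP) lies midway between the tips of the shut fingers; the grasp point (between the pads) lies 19 mm behind it; z points along the fingers, x is the direction in which the jaws open and shut, and the axes are right-handed (so a half turn about z gives the same grasp; the last joint's range is limited). The gripper opens to 88 mm and grips with 3 to 60 N. Pads are 20 mm wide; open, the fingers measure 115 mm over their backs; the gripper's body (75 mm by 178 mm) begins 61 mm behind the grasp point.
Start: joints at [1.098, 0.423, 1.63, -0, 1.089, -0.019], TCP at [0.274, 0.562, 0.223] pointing down, gripper open.
Joint ranges: [-3, 3], [-0.9, 2.11], [0.09, 2.58], [-1.31, 4.45], [0.11, 2.69], [-2.54, 2.54]. Speed limits (rad/s): [2.39, 2.39, 3.01, 3.14, 3.14, 3.14].

INTERFACE

Orientations are given as a unit quaternion [w, x, y, z].
In Python, from station import move_pose, movel, movej, command_gripper, wait, inverse_kinematics, read_camera, camera_info, MotionError, job_done, get_time, get_joint_pos, get_qvel, get_effort, get_tcp_pos, get_ee_rot, get_ft_force, get_ft_torque, get_grip_width gives the robot as it stands. Calls block until the motion is done:
- move_pose(position, orientation): joint-space move of the TCP to a pose.
- movel(position, frame=None, v=0.15, until_force=None): straight line of the TCP; frame=None keeps the orientation; v is the mean speed in m/s. With until_force (N) it stops when the force on the tool has changed by that much, and returns True; else False.
- movej(angles): joint-space move.
- command_gripper(opening): opening from 0.0 (shut) to 1.0 (fully open); the grip force is fixed at half the most; returns when the fingers have stopped.
- wait(seconds).
- inverse_kinematics(position, orientation): joint angles nearest the present ones, or None.
- read_camera(name): name is "scene" or "top" or "wrist"; returns the picture (480x640x3 uint8, red, green, blue); there is no depth.
- camera_info(name): a dict with "intrinsics" (3x3 intrinsics, pixels), "dist" ([k1, k2, p1, p2, k3] as OpenCV has them; the pictures are not rectified), "T" (4x4, takes a point from camera to world coordinates); the wrist camera has in their place "tool_from_camera" (4x4, takes a point from camera to tool coordinates, whose origin is the TCP and whose axes are the tool frame's). Camera axes: x right, y up, looking along -z (the intrinsics and any distortion apply to the point x, -y, -z); pixel columns grow to the right and rows downward; lengths in m; the calibration is good to about 2 mm. A picture is of the moment at which its call begins: read the wrist's pose just before it. camera_info takes no time and is no camera call.
A pose or a line that the arm cannot do raises MotionError and nothing moves.
- job_done(): hands the job in, once; it reports no verdict.
Readings, each from a call of its own:
- get_time(): time.
- get_joint_pos(): joint angles.
- get_qvel(): joint speeds.
- get_effort(): joint torques, N m.
- get_tcp_pos(): TCP position.
- get_ee_rot(): TCP orientation.
- get_ft_force(): force on the tool from outside, world axes, zero at the start.
- get_ft_torque(): the same for the moment, N m.
- get_grip_width(): opening from 0.0 (shut) to 1.0 (fully open).
Only numpy, scipy, OpenCV 4.12 (cv2) and the standard library are available. Lean on these libraries where they do the work, as an engineer would, in place of code of your own. Each camera call takes 0.05 s, during which the arm holds its last target.

TASK

On the low white shelf lies a flat rectangular carrier plate with a line engraved across it near one end. Push it along the shelf, without lifting it, until that end sticks out 30 mm (to within half a centimetre) past the shelf's far edge, the long edge away from the robot, so that the engraved line lies over the edge and the plate is square to it. Leave the plate resting there, and leave the round cover, vial, bottle and rack where they are.

Things in the scene. Friction and masses are not known exactly. Their poses are not given: they have to be found in the camera images.
- shelf: fixed low white shelf, 200 mm (its x) by 400 mm (its y), its flat top 50 mm above the bench; top board 20 mm thick on two end feet. Origin: centre of its footprint at bench height. Its x axis points to the far edge (away from the robot, turned up to about 17 degrees either way), its y along that edge
- shelf_edge (a point): middle of the shelf's far long edge, at the level of its top surface; axes as the shelf's: x points outward over the edge, y along it, z up
- plate: loose dark grey metal carrier plate, 110 mm (its x) by 70 mm (its y) by 8 mm thick, 0.12 to 0.24 kg, flat on the shelf, ordinary friction. Origin: centre of its underside. Its +x end faces the far edge, up to 0.2 rad from square. A thin light line crosses its top 30 mm from that end; four dark round marks on the other part are flat. Its back face (-x end) is 70 mm wide, 8 mm high
- plate_lead (a point): middle of the plate's +x end face, at its underside (the end that is to overhang)
- plate_tail (a point): middle of the plate's -x end face (the back end, nearer the robot), at its underside
- cover: loose round dark grey cover disc, 70 mm in diameter, 8 mm thick, flat on the shelf beside the plate, on either side of it, centres about 130 mm or more apart; leave alone. Origin: centre of its underside
- vial: loose amber glass vial, 24 mm in diameter, 45 mm tall, standing on the shelf near its +y end; leave alone. Origin: centre of its underside
- bottle: loose clear bottle, 60 mm in diameter, 110 mm tall, standing on the bench off the shelf's -y end; leave alone. Origin: centre of its underside
- rack: loose white open box with dividers, 60 mm by 110 mm by 40 mm high, on the bench off the shelf's +y end; leave alone. Origin: centre of its underside
Not all that is in view belongs to the job. Leave any blue or purple look-alike of the plate alone.

How it is judged:
At the end, for the whole second after the job is handed in: The plate lies flat and still on the shelf, its engraved end 24 to 36 mm past the far edge and square to it within 8 degrees; cover, vial, bottle and rack are within 20 mm of where they stood (x of plate_lead in the frame of shelf_edge between 0.024 and 0.036 m and angle between the x axis of plate and the x axis of shelf, either way round below 0.14 rad and y of plate_lead in the frame of shelf_edge between -0.2 and 0.2 m and z of plate in the frame of shelf_edge between -0.003 and 0.003 m and angle between plate's own z axis and vertical below 0.05 rad and linear speed of plate below 0.01 m/s and distance of each of cover, vial, bottle, rack from where it was at the start of the episode below 0.02 m); the robot touches nothing.
It fails at once if the plate is lifted off the shelf (8 mm) or tipped (0.2 rad) (z of plate in the frame of shelf_edge above 0.008 m or angle between plate's own z axis and vertical above 0.2 rad).
It fails at once if the plate falls off the shelf (z of plate in the frame of shelf_edge below -0.015 m).
It fails at once if cover, vial, bottle or rack is displaced by more than 20 mm (distance of any of cover, vial, bottle, rack from where it was at the start of the episode above 0.02 m).
It also fails if it takes over 35 s, if anything falls off the work surface, if the arm or the gripper's body presses on something with over 40 N, if the wrist force passes 120 N, or if a joint passes its speed limit or range.

## Working session

There is one attempt and no reset: what is moved stays moved. The work goes in short steps, each a Python script; the robot and the scene stay as the last script left them, time stands still between calls to the robot, and variables do not carry over. Pictures are saved under pics/ and viewed, and the job is handed in when it is done.

```bash
mkdir -p pics; ls; python3 - <<'E'
from station import *
import cv2
for n in ["scene","top","wrist"]:
    im=read_camera(n); cv2.imwrite(f"pics/{n}0.png",im[:,:,::-1])
    print(n,camera_info(n))
print(get_time(),get_tcp_pos(),get_ee_rot())
E
```

```text
pics
scene {'intrinsics': array([[571.96699037,   0.        , 320.05226589],
       [  0.        , 571.96699037, 242.02426917],
       [  0.        ,   0.        ,   1.        ]]), 'dist': array([-0.01863772,  0.        ,  0.        ,  0.        ,  0.        ]), 'T': array([[-3.85549014e-01, -5.16950294e-01,  7.64273741e-01,
         1.41743923e+00],
       [ 9.22687356e-01, -2.16004992e-01,  3.19358554e-01,
         3.73816452e-01],
       [-5.55465864e-06,  8.28314093e-01,  5.60264011e-01,
         6.67610677e-01],
       [ 0.00000000e+00,  0.00000000e+00,  0.00000000e+00,
         1.00000000e+00]])}
top {'intrinsics': array([[538.67105503,   0.        , 326.50589312],
       [  0.        , 538.67105503, 250.54064148],
       [  0.        ,   0.        ,   1.        ]]), 'dist': array([-0.16640571,  0.        ,  0.        ,  0.        ,  0.        ]), 'T': array([[ 2.35592125e-04,  9.95190775e-01, -9.79554292e-02,
         4.97574826e-01],
       [-9.99956864e-01, -6.75086791e-04, -9.26362241e-03,
         4.33564445e-02],
       [-9.28519998e-03,  9.79533862e-02,  9.95147687e-01,
         1.23343256e+00],
       [ 0.00000000e+00,  0.00000000e+00,  0.00000000e+00,
         1.00000000e+00]])}
wrist {'intrinsics': array([[365.2280168 ,   0.        , 322.60394385],
       [  0.        , 365.2280168 , 243.51275042],
       [  0.        ,   0.        ,   1.        ]]), 'dist': array([-0.07678166,  0.        ,  0.        ,  0.        ,  0.        ]), 'tool_from_camera': array([[ 9.99999939e-01,  3.43151357e-04,  5.78840686e-05,
        -3.67990980e-04],
       [ 3.44973949e-04, -9.55612722e-01, -2.94625535e-01,
        -8.03075660e-02],
       [-4.57863997e-05,  2.94625537e-01, -9.55612783e-01,
        -1.61727739e-01],
       [ 0.00000000e+00,  0.00000000e+00,  0.00000000e+00,
         1.00000000e+00]])}
0.15 [0.27378913 0.56139406 0.22209613] [ 3.09993796e-04  8.48032799e-01  5.29943435e-01 -4.81312869e-04]
```

View pics/top0.png

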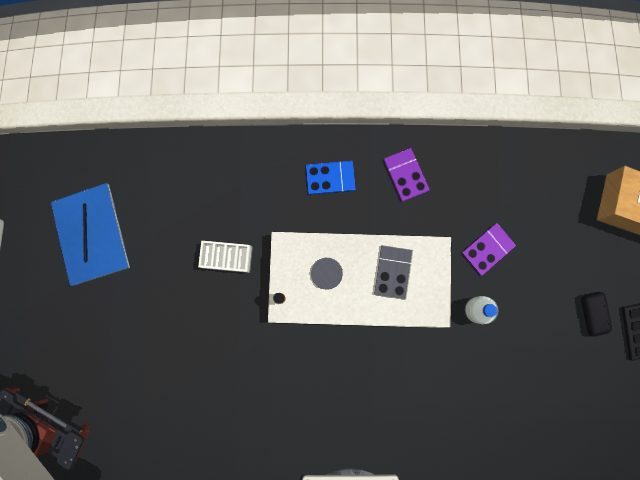

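View pics/scene0.png

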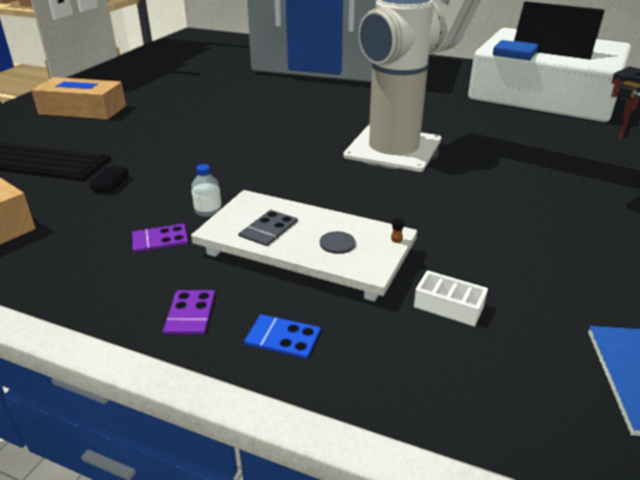

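In the top view, these could be taken for the plate:
- grey rectangle on the shelf (393,272)
- blue look-alike (331,177)
- purple look-alikes (406,175) and (489,250)
- round cover (326,273)

I choose the grey one at (393,272): it is on the shelf, has the light line towards the far edge, and has four marks. Next I'll measure it and check a crop.

```bash
cat > h.py <<'E'
from station import *
import numpy as np, cv2
def rays(info,uv,T=None):
    T=info["T"] if T is None else T
    p=cv2.undistortPoints(np.array(uv,float).reshape(-1,1,2),info["intrinsics"],info["dist"]).reshape(-1,2)
    d=np.c_[p[:,0],-p[:,1],-np.ones(len(p))]@T[:3,:3].T
    return T[:3,3],d
def toplane(info,uv,z,T=None):
    o,d=rays(info,uv,T); return o+d*((z-o[2])/d[:,2])[:,None]
def lineside(c,a,b,info,z,T=None):
    """fit world line to contour pts near segment a-b (pixel)"""
    c=c.reshape(-1,2).astype(float); ab=b-a; L=np.linalg.norm(ab); u=ab/L
    s=(c-a)@u; d=abs((c-a)@np.array([-u[1],u[0]]))
    q=c[(s>.1*L)&(s<.9*L)&(d<3)]
    P=toplane(info,q,z,T)[:,:2]
    vx,vy,x,y=cv2.fitLine(P.astype(np.float32),cv2.DIST_HUBER,0,.001,.001).ravel()
    return np.array([x,y]),np.array([vx,vy])
def inter(l1,l2):
    t=np.linalg.solve(np.c_[l1[1],-l2[1]],l2[0]-l1[0]); return l1[0]+t[0]*l1[1]
def quad(mask,info,z,T=None):
    cs,_=cv2.findContours(mask,cv2.RETR_EXTERNAL,cv2.CHAIN_APPROX_NONE)
    c=max(cs,key=cv2.contourArea); h=cv2.convexHull(c)
    box=cv2.approxPolyDP(h,.05*cv2.arcLength(h,True),True).reshape(-1,2).astype(float)
    if len(box)!=4: print("quad n",len(box)); box=cv2.boxPoints(cv2.minAreaRect(c))
    ls=[lineside(c,box[i],box[(i+1)%4],info,z,T) for i in range(4)]
    return np.array([inter(ls[i-1],ls[i]) for i in range(4)]),box
def rect(C):
    """center, x-axis candidates"""
    e=[C[1]-C[0],C[2]-C[1]]; return C.mean(0),[np.linalg.norm(C[(i+1)%4]-C[i]) for i in range(4)]
def topmeas(save=None):
    info=camera_info("top"); im=read_camera("top")
    if save: cv2.imwrite(save,cv2.resize(im[210:350,250:510,::-1],None,fx=3,fy=3,interpolation=cv2.INTER_CUBIC))
    hsv=cv2.cvtColor(im,cv2.COLOR_RGB2HSV)
    roi=np.zeros((480,640),np.uint8); roi[200:345,255:465]=255
    sh=cv2.bitwise_and(((hsv[...,2]>150)).astype(np.uint8)*255,roi)
    S,sb=quad(sh,info,.05)
    return info,im,hsv,S,sb
def axes(C,longx):
    c=C.mean(0); e1=(C[1]-C[0]+C[2]-C[3])/2; e2=(C[3]-C[0]+C[2]-C[1])/2
    n1,n2=np.linalg.norm(e1),np.linalg.norm(e2)
    x=(e1 if (n1>n2)==longx else e2); x=x/np.linalg.norm(x); x=x if x[0]>0 else -x
    return c,x,(n1,n2)
E
python3 - <<'E'
from h import *
info,im,hsv,S,sb=topmeas("pics/crop0.png")
print("shelf box",sb.tolist()); c,x,n=axes(S,False); print("shelf",c,np.degrees(np.arctan2(x[1],x[0])),n)
roi=np.zeros((480,640),np.uint8); roi[240:303,368:418]=255
g=cv2.bitwise_and((hsv[...,2]<150).astype(np.uint8)*255,roi)
g=cv2.morphologyEx(g,cv2.MORPH_CLOSE,np.ones((5,5)))
C,b=quad(g,info,.058); print(b.tolist()); pc,px,pn=axes(C,True)
print("plate",pc,np.degrees(np.arctan2(px[1],px[0])),pn,C.tolist())
y=np.array([-x[1],x[0]])
edge=c+.1*x
print("tail rel edge",[(pc+s*.055*px-edge)@v for s in(1,-1) for v in (x,y)])
E
```

```text
shelf box [[272.0, 232.0], [450.0, 237.0], [449.0, 326.0], [269.0, 322.0]]
shelf [ 0.55094177 -0.01972623] -1.3771377 (np.float32(0.39830488), np.float32(0.19794238))
[[382.0, 245.0], [411.0, 250.0], [403.0, 299.0], [374.0, 294.0]]
plate [ 0.56607425 -0.09075616] -9.181414 (np.float32(0.06807553), np.float32(0.108476244)) [[0.6245943307876587, -0.06531592458486557], [0.6146405935287476, -0.1335049718618393], [0.5078311562538147, -0.11539161205291748], [0.5172308683395386, -0.048812136054039]]
tail rel edge [np.float32(-0.028674211), np.float32(-0.07811415), np.float32(-0.13765539), np.float32(-0.06317731)]
```

View pics/crop0.png

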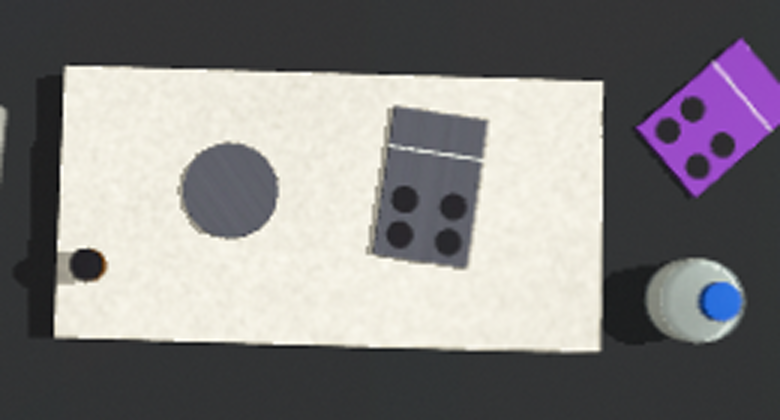

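The crop confirms it: grey plate, light line near the far end, four marks, cover well to its left. I'll push with both fingers, jaw axis parallel to the far edge, so the push also squares the plate. First I'll hover behind it and measure again from there.

```bash
cat >> h.py <<'E'
SC=np.array([0.55094,-0.01973]); TH=np.radians(-1.377)
X=np.array([np.cos(TH),np.sin(TH)]); Y=np.array([-X[1],X[0]]); EDGE=SC+.1*X
a=TH+np.pi/2; Q=np.array([0,np.cos(a/2),np.sin(a/2),0])
def W(sx,sy,z): return [*(EDGE+sx*X+sy*Y),z]
E
python3 - <<'E'
from h import *
move_pose(W(-.168,-.068,.15),Q)
command_gripper(.38)
print(get_time(),get_tcp_pos(),get_ee_rot(),get_grip_width(),get_joint_pos(),get_ft_force())
cv2.imwrite("pics/w1.png",read_camera("wrist")[:,:,::-1])
E
```

```text
3.5917 [ 0.48133391 -0.08608586  0.15000687] [2.21615968e-05 7.15570995e-01 6.98540013e-01 1.97225175e-05] 0.3778078246114653 [-2.01321499e-01  3.32772221e-01  1.98052672e+00  1.05287617e-05
  8.28234884e-01 -1.74803892e+00] [-0.57235426  0.9619971  -0.54002491]
```

View pics/w1.png

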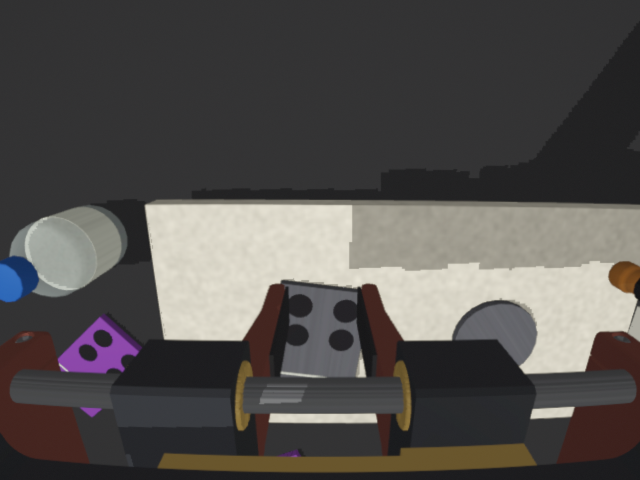

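The wrist view is turned, with the robot side up. The plate's back end is at about (283,282)-(363,291), just ahead of both fingertips, and the shelf's back edge is at row 203. Everything agrees with the top view, so I'll go down and push, stopping about 10 mm short.

```bash
python3 - <<'E'
from h import *
movel(W(-.168,-.068,.065))
r=movel(W(-.168,-.068,.0535),v=.02,until_force=3)
print("touch",r,get_tcp_pos(),get_ft_force())
if not r:
    movel(W(-.100,-.068,.0535),v=.035)
    print(get_time(),get_tcp_pos(),get_ft_force())
    cv2.imwrite("pics/w2.png",read_camera("wrist")[:,:,::-1])
    im=read_camera("top");cv2.imwrite("pics/t2.png",cv2.resize(im[210:350,250:510,::-1],None,fx=3,fy=3))
E
```

```text
touch False [ 0.48132205 -0.0860753   0.05344999] [-0.08351378 -0.5649468  -0.23617176]
7.175 [ 0.54926996 -0.08772176  0.05351435] [-1.36409216 -0.42357533 -0.81770114]
```

```bash
python3 -c "
import cv2,numpy as np
a=cv2.imread('pics/w2.png');b=cv2.imread('pics/t2.png')
a=cv2.resize(a[150:480],(640,330));b=cv2.resize(b,(500,269))
c=np.zeros((600,640,3),np.uint8);c[:330]=a;c[330:599,:500]=b;cv2.imwrite('pics/c2.png',c)"
```

```text
(no output)
```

View pics/c2.png

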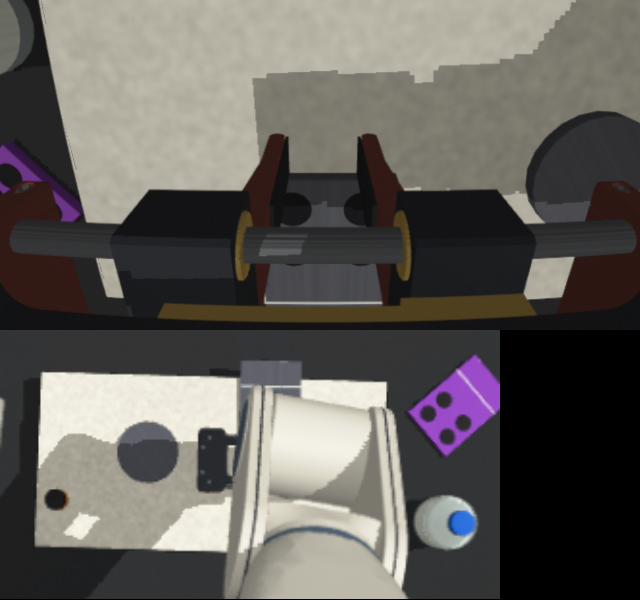

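The plate is now square, with its lead end about 10 mm over the edge. That end is visible in the top view at about (375-406, 225), so I can measure it directly.

```bash
cat >> h.py <<'E'
def lead(im,cols=(370,412)):
    """subpixel lead edge (z .058) and line (z .058): column-wise gradient"""
    info=camera_info("top"); g=cv2.GaussianBlur(cv2.cvtColor(im,cv2.COLOR_RGB2GRAY),(3,3),0).astype(float)
    E=[];L=[]
    for c in range(*cols):
        col=g[205:245,c]; k=np.argmax(col[:40]>(75)) 
        if k==0: continue
        if col[k:k+3].max()>125: continue    # shelf, not plate
        lo,hi=col[k-1],col[k]; E.append((c,205+k-1+(75-lo)/(hi-lo)))
        seg=col[k+4:k+24]; j=np.argmax(seg); L.append((c,205+k+4+j))
    return toplane(info,E,.058)[:,:2],np.array(E),toplane(info,L,.058)[:,:2],np.array(L),g
E
python3 - <<'E'
from h import *
im=read_camera("top"); P,E,L,Lp,g=lead(im)
print(E.round(1)[::4].tolist(),Lp[::4].tolist()); print(g[215:245,390].round().tolist())
s=np.c_[(P-EDGE)@X,(P-EDGE)@Y]; l=(L-EDGE)@X
f=np.polyfit(s[:,1],s[:,0],1);print("overhang",np.median(s[:,0]),"angdeg",-np.degrees(np.arctan(f[0])),s[:,1].min(),s[:,1].max(),"line",np.median(l))
# far edge of shelf now, right part
col=[ (c,np.argmax(g[215:260,c]>120)+215-.5) for c in range(420,446)]
print("edge x in shelf frame",np.median((toplane(camera_info("top"),col,.05)[:,:2]-EDGE)@X))
E
```

```text
[[375.0, 226.6], [379.0, 225.4], [383.0, 225.5], [387.0, 225.6], [391.0, 225.5], [395.0, 225.3], [399.0, 225.4], [403.0, 225.8]] [[375, 239], [379, 239], [383, 244], [387, 244], [391, 244], [395, 244], [399, 239], [403, 239]]
[53.0, 53.0, 53.0, 53.0, 53.0, 53.0, 53.0, 53.0, 53.0, 53.0, 63.0, 87.0, 100.0, 100.0, 100.0, 100.0, 100.0, 100.0, 100.0, 100.0, 100.0, 100.0, 101.0, 131.0, 177.0, 183.0, 181.0, 196.0, 206.0, 212.0]
overhang 0.019175381013238922 angdeg 1.1057363048044806 -0.09870017153426279 -0.030075490270635125 line -0.011455297348341727
edge x in shelf frame -0.00011788572766004534
```

Measured overhang is 19.2 mm and the angle 1.1°. The engraved line is 30.6 mm behind the end, which fits. I'll push 10.6 mm more, back straight off, rise clear and check.

```bash
python3 - <<'E'
from h import *
movel(W(-.0894,-.068,.0535),v=.015); wait(.2)
print(get_ft_force())
P,*_=lead(read_camera("top")); print("pushed: overhang",np.median((P-EDGE)@X))
movel(W(-.125,-.068,.0535),v=.05)
movel(W(-.14,-.068,.17),v=.15)
move_pose([.35,.3,.25],Q)
im=read_camera("top"); cv2.imwrite("pics/crop3.png",cv2.resize(im[210:350,250:510,::-1],None,fx=3,fy=3))
P,E,L,Lp,g=lead(im); s=np.c_[(P-EDGE)@X,(P-EDGE)@Y]; f=np.polyfit(s[3:-3,1],s[3:-3,0],1)
print("final",np.median(s[:,0]),np.degrees(np.arctan(f[0])),get_time())
# tail and shelf check
info,im,hsv,S,sb=topmeas(); 
col=[]
for c in range(380,402):
    v=g[255:285,c]; k=len(v)-1-np.argmax(v[::-1]<150); col.append((c,255+k+.5))
T=toplane(info,col,.058)[:,:2]; print("tail x",np.median((T-EDGE)@X))
e=[(c,np.argmax(g[215:260,c]>120)+215-.5) for c in list(range(420,446))]
print("edge",np.median((toplane(info,e,.05)[:,:2]-EDGE)@X))
E
```

```text
[-0.71121379 -1.08481463  0.52905446]
pushed: overhang 0.030360657354759096
final 0.030259389295294155 -0.7731932825417837 11.8417
tail x -0.0800599491263721
edge -0.00011788572766004534
```

View pics/crop3.png

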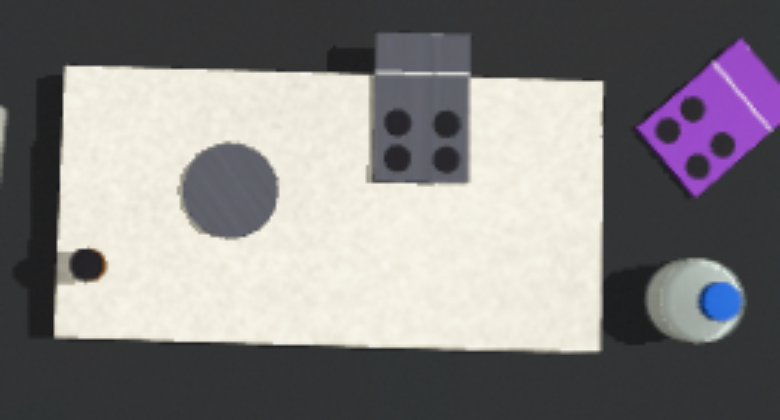

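The crop shows the engraved line at (422,74) lying on the far edge, with the plate square to it. The cover (229,190), vial (88,265) and bottle (695,300) sit where they did before, and the arm is clear, so I'm handing in.

```bash
python3 -c "
from station import *
job_done(); print(get_time())"
```

```text
the job is handed in; nothing more can be done
the job is handed in; nothing more can be done
```

The plate's engraved end now sticks out about 30 mm past the far edge, with the line on the edge. I pushed it along the shelf in two strokes with two partly open fingers, backed off and handed in. The clock read about 12 s at the last check.

- **Overhang:** the top camera gave 30.3 mm at the lead end. The back end, at -80.1 mm, gives 29.9 mm with the plate's 110 mm length, so the two agree.
- **Squareness:** within about 1°. The two measurements were about 1.1° mid-push and 0.8° at the end.
- **Other objects:** cover, vial and bottle look unmoved in before-and-after pictures. The rack was mostly outside that crop, so I didn't check it again, but the arm was never driven near it at shelf height.
- **Checks that failed or disagreed:** none. The last checks used only the top camera, and I didn't measure whether the plate lies flat.

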